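Tip cocoa butter chunks from a chute into a narrow jar

ROBOT

A 6-joint arm with a two-finger parallel gripper is mounted at the origin on the work surface. World frame = base frame: x ahead of the robot, y to its left, z up, the work surface at z = 0. Lengths are in m, angles in rad, forces in N, time in s.
With the tool pointing down it reaches from about 0.3 to 0.875 m from the base axis. Payload 6.4 kg.
Tool frame: the origin (TCP) lies midway between the tips of the shut fingers; the grasp point (between the pads) lies 19 mm behind it; z points along the fingers, y is the line along which they close (so a half turn about z gives the same grasp; the last joint's range is limited). The gripper opens to 88 mm and grips with 3 to 60 N. Pads are 18 mm wide; open, the fingers measure 123 mm over their backs; the gripper's body (75 mm by 187 mm) begins 45 mm behind the grasp point.
Start: joints at [0.979, 0.181, 1.607, -0, 1.354, -0.206], TCP at [0.216, 0.533, 0.239] pointing down, gripper open.
Joint ranges: [-2.99, 2.99], [-0.89, 2.07], [0.3, 2.58], [-1.14, 4.28], [0, 2.63], [-3.12, 3.12]. Speed limits (rad/s): [2.57, 2.57, 3.01, 3.14, 3.14, 3.14].

INTERFACE

Orientations are given as [roll, pitch, yaw] about the fixed x, y, z axes, in that order (R = Rz(yaw) Ry(pitch) Rx(roll)).
In Python, from rig import arm gives the robot as it stands. The module is installed in compiled form; this text tells all that it offers.
- The arm moves only by the tool jog_arm, never from a script. Its argument "commands" is a list of rows, each an object of numbers: "tx", "ty", "tz": the shift along the tool's x, y, z in mm; "ax", "ay", "az": the turn, a rotation vector about the tool's x, y, z in rad; "fingers": the finger opening in mm, from 0 to 88.1. A call has 1 to 10 rows; each row shifts and turns the commanded pose from where the row before left it, along the tool's axes as they then stand; what a row does not reach is not made up. A row lasts 1/10 s, in which the tool goes at most 50 mm and 8.59 degrees, less where a joint would pass 70% of its speed; a pose out of reach is approached as far as the arm can. A call with a gripper value outside its range is refused whole. The fingers move at their own pace and stop on an object; "grip_force" is the grip in N (left out, the last holds). Time passes only in rows, so rows that do not move let the fingers close. It gives the time, the measured TCP pose, the force, the opening and the grip force at its end, in the units of the state.
- arm.observe(): the state, without advancing time (a new reading comes with each control period).
- arm.grab_frame(name): name is "scene" or "top"; returns a dict with "pixels" (480x640x3 uint8, red, green, blue), "mtx" (3x3 intrinsics, pixels), "D" ([k1, k2, p1, p2, k3] as OpenCV has them; the pictures are not rectified), "rvec" (rotation vector, rad) and "tvec" (3), from world to camera coordinates, as OpenCV has them. Camera axes: x right, y down, z forward; pixel columns grow to the right and rows downward; lengths in m; the calibration is good to about 2 mm. A picture is of the moment at which its call begins. There is no depth.
- arm.hand_in(): hands the job in; it is judged then, once.
The state is a dict: "time": time; "joint_positions": joint angles; "qvel": joint speeds; "joint_efforts": joint torques, N m; "position": TCP position; "eef_rot": TCP orientation; "contact_force": force on the tool from outside, world axes, zero at the start; "wrist_torque": the same for the moment, N m; "grip_width": finger opening in m; "grip_force": force on a finger pad.
Only numpy, scipy, OpenCV 4.12 (cv2) and the standard library are available. Lean on these libraries where they do the work, as an engineer would, in place of code of your own. Each camera call takes 0.05 s, during which the arm holds its last target. There are 200 camera calls.

TASK

Pick up the steel chute with the four cocoa butter chunks in it, carry it over level, and rest its open end on the rim of the open glass jar so that it reaches into the mouth, leaning on the rim with a light, steady push of about 3 N. After a second, tip the chute without taking that push off the rim until all four chunks have slid into the jar and keep it so for two seconds more; only then lift it off and lay the empty chute back upright on the white cutting board, and let go. Be gentle with the glass: no hard pressing, no shoving or tipping the jar, spill nothing, and leave the other things alone.

Things in the scene. Friction and masses are not known exactly. Their poses are not given: they have to be found in the camera images.
- board: White plastic cutting board lying fixed on the bench, 300 x 200 x 12 mm (its x, y, z). Origin: centre of its underside; its top is at 12 mm.
- chute: Straight U-shaped steel trough, open on top and at its -x end (the spout), walled at its +x end; lies on the board. 200 mm long (x from -100 to +100), 42 mm wide outside, 36 mm inside, floor and walls 3 mm thick, walls 29 mm high. 0.2 to 0.33 kg, balanced under the middle of its top handle. Origin: centre of its underside; z up; it pours towards its own -x.
- chute_handle (a point): Middle of the chute's black rubber handle bar, 74 mm above the chute's underside and over its centre (axes as the chute's). The bar lies along the chute's x: 122 mm long, 16 mm wide (y), 20 mm high (z from 64 to 84 mm), a 3 mm strap over it at each end. The straps stand at x = -55 and +55 mm, 42 mm wide, 12 mm long; the 98 mm between is free for fingers.
- chute_lip (a point): Middle of the lower edge of the chute's open end: 100 mm from the chute's origin along -x, at the underside of the floor (axes as the chute's).
- jar: Open clear-glass jar standing loose on the bench, 120 mm high, 0.4 to 0.55 kg, body 100 mm across, narrowing from 86 mm height to a straight neck 68 mm across outside. Mouth 60 mm across inside, glass 4 mm thick. Round, so it may be approached from any side. Origin: centre of its underside.
- jar_mouth (a point): Centre of the jar's mouth at the height of the rim, 120 mm above its underside. Rigid rim: a held chute builds up several newtons per mm of press. Chute on rim: under 1.5 N it is not firmly seated, over 7.5 N is too hard for the glass: aim for about 3 N, felt at the wrist; tipped, its edges wedge in the mouth and the glass may bear up to twice that. The chute may turn a little in the grip.
- chunk0: Cocoa butter chunk 1 of 4: pale cream rounded block, 26 x 22 x 20 mm, 11 g, hard and waxy. Origin: centre of its underside as it starts. Loose in the chute, one behind another; starts to slide at a chute tilt of 15 to 30 degrees (varies), somewhat more to run out quickly.
- chunk1: Cocoa butter chunk 2 of 4: pale cream rounded block, 26 x 22 x 20 mm, 11 g, hard and waxy. Origin: centre of its underside as it starts. Loose in the chute, one behind another; starts to slide at a chute tilt of 15 to 30 degrees (varies), somewhat more to run out quickly.
- chunk2: Cocoa butter chunk 3 of 4: pale cream rounded block, 26 x 22 x 20 mm, 11 g, hard and waxy. Origin: centre of its underside as it starts. Loose in the chute, one behind another; starts to slide at a chute tilt of 15 to 30 degrees (varies), somewhat more to run out quickly.
- chunk3: Cocoa butter chunk 4 of 4: pale cream rounded block, 26 x 22 x 20 mm, 11 g, hard and waxy. Origin: centre of its underside as it starts. Loose in the chute, one behind another; starts to slide at a chute tilt of 15 to 30 degrees (varies), somewhat more to run out quickly.
- herb_jar: Bystander: closed amber glass jar with black lid, 72 mm across, 130 mm high, standing loose. Origin: centre of its underside. Leave alone.
- oil_bottle: Bystander: small green glass bottle with black cap, 44 mm across, 120 mm high, standing loose between the board and the jar. Origin: centre of its underside. Leave alone.
- spoon: Bystander: kitchen spoon with a wooden handle, lying loose on the bench. Leave alone.

How it is judged:
By the outcome, as a careful person would: the job done as asked, in the order asked, and still so for the second after the job is handed in, with the robot touching nothing.
It also fails if it takes over 72 s, if anything falls off the work surface, if the arm or the gripper's body presses on something with over 40 N, if the wrist force passes 120 N, or if a joint passes its speed limit or range.

## Working session

There is one attempt and no reset: what is moved stays moved. The work goes in short steps, Python scripts to look and compute and a tool call to move; the robot and the scene stay as the last step left them, time stands still between calls to the robot, and variables do not carry over. Pictures are saved under pics/ and viewed, at most 10 in all, crops included, and the job is handed in when it is done.

Besides the shell and the picture viewer there is one more tool, called after "Request:" by a JSON object that holds its "op" and its "data". jog_arm: Moves the arm, as the interface text tells. Its arguments: {"type":"object","properties":{"commands":{"type":"array","items":{"type":"object","properties":{"tx":{"type":"number"},"ty":{"type":"number"},"tz":{"type":"number"},"ax":{"type":"number"},"ay":{"type":"number"},"az":{"type":"number"},"fingers":{"type":"number"}}}},"grip_force":{"type":"number"}},"required":["commands"]}

```bash
mkdir -p pics; python3 - <<'E'
from rig import arm
import cv2,pickle
for n in("scene","top"):
    f=arm.grab_frame(n); pickle.dump(f,open(f"{n}0.pkl","wb")); cv2.imwrite(f"pics/{n}0.png",f["pixels"][:,:,::-1])
    print(n,f["rvec"],f["tvec"],f["mtx"].diagonal(),f["D"])
s=arm.observe();print({k:s[k] for k in("time","position","eef_rot","contact_force","wrist_torque","grip_width")})
E
```

```text
scene [ 2.30384095  1.28156928 -0.37407997] [-0.28483406 -0.37404374  1.11077275] [443.08711101 443.08711101   1.        ] [-0.03362167  0.          0.          0.          0.        ]
top [ 2.17871273 -2.20599958  0.08186936] [-0.03625631  0.56815652  0.92526554] [456.59437447 456.59437447   1.        ] [0.03472179 0.         0.         0.         0.        ]
{'time': 0.1, 'position': array([0.21607703, 0.53234293, 0.23791901]), 'eef_rot': array([-3.14007119e+00, -3.06399281e-04,  2.75581431e+00]), 'contact_force': array([ 0.22690439, -0.38588283,  0.37934534]), 'wrist_torque': array([-0.01409899, -0.02139808,  0.02838628]), 'grip_width': 0.08825319896431108}
```

View pics/scene0.png

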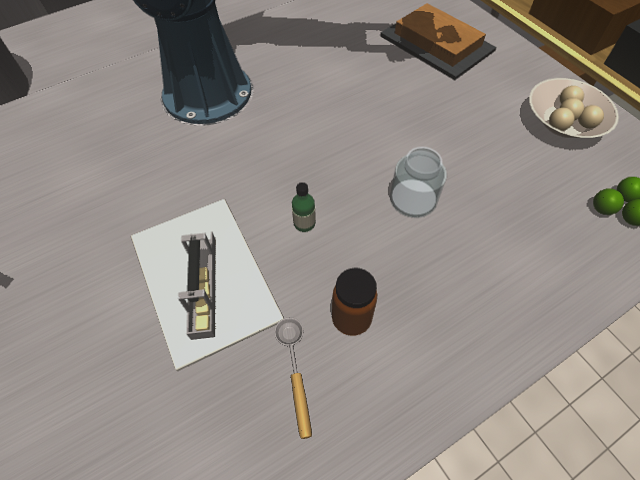

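View pics/top0.png

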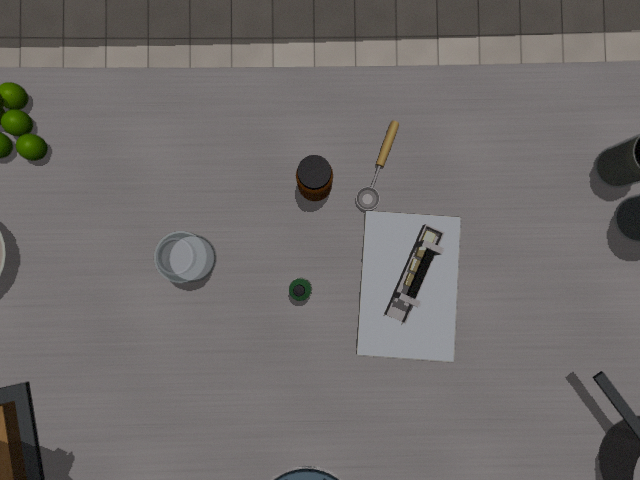

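The scene view shows the board, with the chute on it, left of the green bottle at (303,207). The open jar has its rim at (423,158). The top view has the chute from about (433,230) to (396,318), the jar at about (185,257), the bottle at (300,290) and the herb jar at (314,178). Next I'll enlarge the crops and check the projections.

```bash
cat > h.py <<'E'
import cv2,pickle,numpy as np
def load(n): return pickle.load(open(n+".pkl","rb"))
def proj(f,P): return cv2.projectPoints(np.array(P,float).reshape(-1,3),f["rvec"],f["tvec"],f["mtx"],f["D"])[0].reshape(-1,2)
def ray(f,uv,z):
    n=cv2.undistortPoints(np.array(uv,float).reshape(-1,1,2),f["mtx"],f["D"]).reshape(-1,2)
    R=cv2.Rodrigues(f["rvec"])[0]; c=-R.T@np.ravel(f["tvec"])
    d=np.c_[n,np.ones(len(n))]@R
    return c+d*((z-c[2])/d[:,2])[:,None]
E
python3 - <<'E'
from h import *
t=load("top0");s=load("scene0")
for f in(t,s): print(proj(f,[[0,0,0],[.216,.533,.239],[.5,0,0]]).round())
print("board",ray(t,[[366,211],[461,216],[454,361],[357,356]],.012).round(3))
print("chute top ends",ray(t,[[433,230],[396,318]],.03).round(3))
print("jar base",ray(t,[[192,257]],.0).round(3), "jar scene rim",ray(s,[[423,160]],.12).round(3),"top rim",ray(t,[[183,257]],.12).round(3))
print("bottle",ray(t,[[299,291]],.12).round(3),"herb",ray(t,[[314,170]],.13).round(3))
a=cv2.resize(t["pixels"][200:340,350:470],None,fx=5,fy=5,interpolation=3)[:600]
cv2.imwrite("pics/tc.png",cv2.resize(t["pixels"][210:330,370:450],(400,600),interpolation=3)[:,:,::-1])
b=cv2.resize(s["pixels"][225:345,165:235],(400,600),interpolation=3)
j=cv2.resize(s["pixels"][140:220,380:460],(400,400),interpolation=3)
a=cv2.resize(t["pixels"][210:330,370:450],(400,600),interpolation=3)
cv2.imwrite("pics/both.png",np.hstack([a,b])[:,:,::-1])
k=cv2.resize(t["pixels"][217:297,145:225],(400,400),interpolation=3)
cv2.imwrite("pics/jar.png",np.hstack([k,j])[:,:,::-1])
E
```

```text
[[304. 527.]
 [-63. 475.]
 [302. 276.]]
[[207.  93.]
 [449. -26.]
 [309. 234.]]
board [[ 0.633 -0.135  0.012]
 [ 0.62  -0.334  0.012]
 [ 0.322 -0.309  0.012]
 [ 0.335 -0.111  0.012]]
chute top ends [[ 0.59  -0.27   0.03 ]
 [ 0.412 -0.19   0.03 ]]
jar base [[0.542 0.23  0.   ]] jar scene rim [[0.539 0.229 0.12 ]] top rim [[0.538 0.213 0.12 ]]
bottle [[0.473 0.002 0.12 ]] herb [[ 0.694 -0.029  0.13 ]]
```

View pics/both.png

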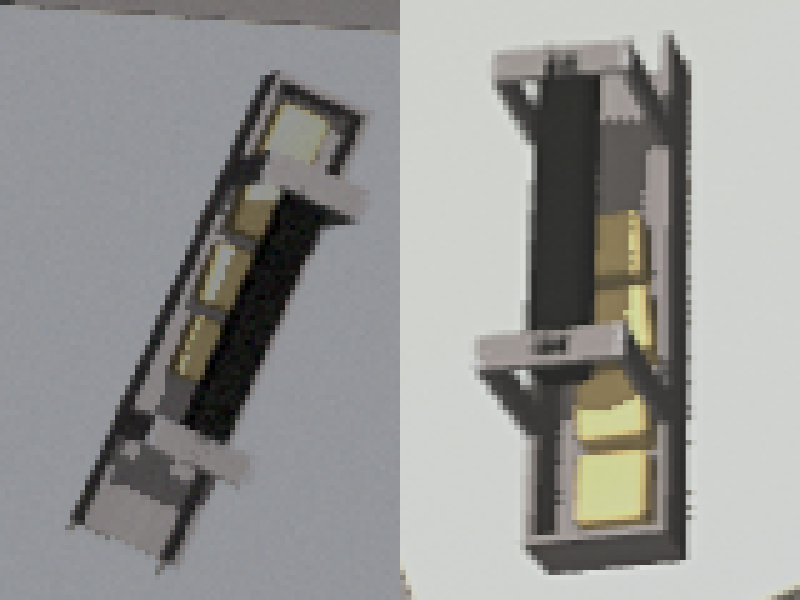

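View pics/jar.png

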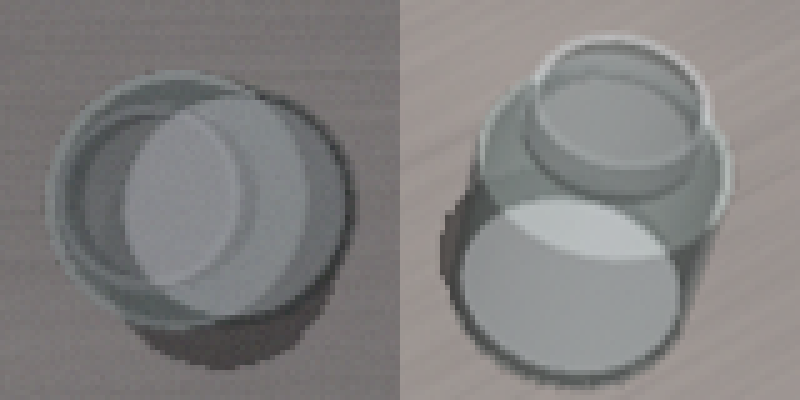

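Enlarged, the chute's spout is at the base side, crop-left (75,525)-(160,570). The handle straps are centred at (312,187) and (199,448) in the top crop and (564,62) and (548,347) in the scene crop. The jar rim is centred at (155,198) in the top crop and (624,101) in the scene crop.

```bash
python3 - <<'E'
from h import *
t=load("top0");s=load("scene0")
T=lambda x,y:[370+x/5,210+y/5]
S=lambda x,y:[165+(x-400)/5.714,225+y/5]
zz=.012+.087
A=ray(t,[T(312,187),T(199,448)],zz);B=ray(s,[S(564,62),S(548,347)],zz)
print("straps",A.round(4),B.round(4))
for X in(A,B): d=X[0]-X[1];print("mid",X.mean(0).round(4),np.linalg.norm(d).round(4),np.degrees(np.arctan2(d[1],d[0])).round(2))
M=(A.mean(0)+B.mean(0))/2
e=ray(t,[T(75,525),T(160,570)],.012+.029);e2=ray(t,[T(272,75),T(368,115)],.012+.029);print("spout",e.round(4),"back",e2.round(4))
d=e2.mean(0)-e.mean(0);print("len,ang,ctr",np.linalg.norm(d),np.degrees(np.arctan2(d[1],d[0])),(e2.mean(0)+e.mean(0))/2)
print("jar",ray(t,[[145+155/5,217+198/5]],.12).round(4),ray(s,[[424.8,160.2]],.12).round(4))
print("jar base",ray(t,[[145+240/5,217+208/5]],.004).round(4),ray(s,[[380+(570-400)/5,140+287/5]],.004).round(4))
print("bottle scene",ray(s,[[302,186]],.12),"herb",ray(s,[[356,284]],.13))
E
```

```text
straps [[ 0.5507 -0.2504  0.099 ]
 [ 0.4532 -0.2052  0.099 ]] [[ 0.4553 -0.2037  0.099 ]
 [ 0.5535 -0.2506  0.099 ]]
mid [ 0.5019 -0.2278  0.099 ] 0.1075 -24.89
mid [ 0.5044 -0.2272  0.099 ] 0.1088 154.49
spout [[ 0.4197 -0.1663  0.041 ]
 [ 0.4015 -0.1998  0.041 ]] back [[ 0.5993 -0.25    0.041 ]
 [ 0.5826 -0.2883  0.041 ]]
len,ang,ctr 0.1998718208019138 -25.534774298471284 [ 0.50077319 -0.22611946  0.041     ]
jar [[0.5385 0.2259 0.12  ]] [[0.5411 0.2314 0.12  ]]
jar base [[0.5384 0.2267 0.004 ]] [[0.5399 0.2318 0.004 ]]
bottle scene [[0.47239399 0.00511003 0.12      ]] herb [[ 0.68957028 -0.02555602  0.13      ]]
```

```bash
cat >> h.py <<'E'
from scipy.spatial.transform import Rotation as Ro
def delta(s,pos,yaw,pitch=0):
    """tool-frame shift (mm, from present axes) and turn to reach pos, tool down, tool x heading yaw (deg)"""
    R0=Ro.from_euler("xyz",s["eef_rot"]); R1=Ro.from_euler("xyz",[np.pi,0,np.radians(yaw)])
    d=R0.inv().apply(np.array(pos)-s["position"])*1000
    return d.round(1),(R0.inv()*R1).as_rotvec().round(4)
E
python3 - <<'E'
from h import *
from rig import arm
print(delta(arm.observe(),[.5025,-.2272,.21],154.8))
E
```

```text
(array([-551.2, -595.9,   28.7]), array([-0.0015, -0.0003,  0.054 ]))
```

Request:
{"op": "jog_arm", "data": {"commands": [{"tx": -15, "ty": -16, "tz": 2}, {"tx": -28, "ty": -30, "tz": 2}, {"tx": -32, "ty": -35, "tz": 2}, {"tx": -32, "ty": -35, "tz": 2}, {"tx": -32, "ty": -35, "tz": 2}, {"tx": -32, "ty": -35, "tz": 2}, {"tx": -32, "ty": -35, "tz": 2}, {"tx": -32, "ty": -35, "tz": 2}, {"tx": -32, "ty": -35, "tz": 2}, {"tx": -32, "ty": -35, "tz": 2}]}}

```text
$.commands[0]: bad value
```

Request:
{"op": "jog_arm", "data": {"commands": [{"tx": -32, "ty": -35, "tz": 2}, {"tx": -32, "ty": -35, "tz": 2}, {"tx": -32, "ty": -35, "tz": 2}, {"tx": -32, "ty": -35, "tz": 2}, {"tx": -32, "ty": -35, "tz": 2}, {"tx": -32, "ty": -35}, {"tx": -30, "ty": -32}, {"tx": -20, "ty": -22}, {"tx": -10, "ty": -10}, {"az": 0.054}]}}

```text
$.commands[0]: bad value
```

```bash
python3 - <<'E'
from h import *
from rig import arm
s=arm.observe();print(s["time"],s["position"],s["qvel"].round(2),s["joint_positions"].round(2),s["contact_force"],delta(s,[.5025,-.2272,.067],154.8))
f=arm.grab_frame("scene");a=f["pixels"][120:360,80:340];cv2.imwrite("pics/s1.png",cv2.resize(a,None,fx=2.3,fy=2.3,interpolation=3)[:,:,::-1])
E
```

```text
0.1 [0.21607703 0.53234293 0.23791901] [ 0. -0. -0. -0. -0.  0.] [ 0.98  0.18  1.61 -0.    1.35 -0.21] [ 0.22690439 -0.38588283  0.37934534] (array([-551.2, -595.7,  171.7]), array([-0.0015, -0.0003,  0.054 ]))
```

Request:
{"op": "jog_arm", "data": {"commands": [{"tx": -15, "ty": -16, "tz": 2, "ax": 0, "ay": 0, "az": 0, "fingers": 88}, {"tx": -28, "ty": -30, "tz": 2, "ax": 0, "ay": 0, "az": 0, "fingers": 88}, {"tx": -32, "ty": -35, "tz": 2, "ax": 0, "ay": 0, "az": 0, "fingers": 88}, {"tx": -32, "ty": -35, "tz": 2, "ax": 0, "ay": 0, "az": 0, "fingers": 88}]}}

```text
time: 0.55
position: [0.2718, 0.3835, 0.2302]
eef_rot: [-3.141, -0.0, 2.757]
contact_force: [0.7, -0.1, 0.6]
grip_width: 0.0882
grip_force: 0.0
```

Request:
{"op": "jog_arm", "data": {"commands": [{"tx": -32, "ty": -35, "tz": 2, "ax": 0, "ay": 0, "az": 0, "fingers": 88}, {"tx": -32, "ty": -35, "tz": 2, "ax": 0, "ay": 0, "az": 0, "fingers": 88}, {"tx": -32, "ty": -35, "tz": 2, "ax": 0, "ay": 0, "az": 0, "fingers": 88}, {"tx": -32, "ty": -35, "tz": 2, "ax": 0, "ay": 0, "az": 0, "fingers": 88}, {"tx": -32, "ty": -35, "tz": 2, "ax": 0, "ay": 0, "az": 0, "fingers": 88}, {"tx": -32, "ty": -35, "tz": 2, "ax": 0, "ay": 0, "az": 0, "fingers": 88}, {"tx": -32, "ty": -35, "tz": 2, "ax": 0, "ay": 0, "az": 0, "fingers": 88}, {"tx": -32, "ty": -35, "tz": 2, "ax": 0, "ay": 0, "az": 0, "fingers": 88}, {"tx": -32, "ty": -35, "tz": 2, "ax": 0, "ay": 0, "az": 0, "fingers": 88}, {"tx": -32, "ty": -35, "tz": 2, "ax": 0, "ay": 0, "az": 0, "fingers": 88}]}}

```text
time: 1.55
position: [0.4368, -0.0617, 0.2107]
eef_rot: [3.141, 0.0, 2.755]
contact_force: [0.3, -0.6, 0.2]
grip_width: 0.0881
grip_force: 0.0
```

Request:
{"op": "jog_arm", "data": {"commands": [{"tx": -32, "ty": -35, "tz": 0, "ax": 0, "ay": 0, "az": 0, "fingers": 88}, {"tx": -32, "ty": -35, "tz": 0, "ax": 0, "ay": 0, "az": 0, "fingers": 88}, {"tx": -30, "ty": -30, "tz": 0, "ax": 0, "ay": 0, "az": 0, "fingers": 88}, {"tx": -20, "ty": -20, "tz": 0, "ax": 0, "ay": 0, "az": 0, "fingers": 88}, {"tx": -10, "ty": -10, "tz": 0, "ax": 0, "ay": 0, "az": 0, "fingers": 88}, {"tx": 0, "ty": 0, "tz": 0, "ax": 0, "ay": 0, "az": 0.054, "fingers": 88}, {"tx": 0, "ty": 0, "tz": 0, "ax": 0, "ay": 0, "az": 0, "fingers": 88}]}}

```text
time: 2.25
position: [0.5023, -0.2263, 0.2102]
eef_rot: [3.141, -0.001, 2.701]
contact_force: [0.2, 0.3, -0.9]
grip_width: 0.0884
grip_force: 0.0
```

```bash
python3 - <<'E'
from h import *
from rig import arm
s=arm.observe();print(s["time"],s["position"],s["qvel"].round(2),s["joint_positions"].round(2),s["contact_force"],delta(s,[.5025,-.2272,.067],154.8))
E
```

```text
2.25 [ 0.50225762 -0.22631606  0.21019996] [ 0.01 -0.02  0.01 -0.   -0.   -0.05] [-0.64  0.16  1.7   0.    1.29 -1.77] [ 0.23074812  0.26975559 -0.88672884] (array([ -0.8,  -0.8, 143.2]), array([ 0.0005, -0.0013, -0.0007]))
```

Request:
{"op": "jog_arm", "data": {"commands": [{"tx": 0, "ty": 0, "tz": 10, "ax": 0, "ay": 0, "az": 0, "fingers": 88}, {"tx": 0, "ty": 0, "tz": 22, "ax": 0, "ay": 0, "az": 0, "fingers": 88}, {"tx": 0, "ty": 0, "tz": 30, "ax": 0, "ay": 0, "az": 0, "fingers": 70}, {"tx": 0, "ty": 0, "tz": 30, "ax": 0, "ay": 0, "az": 0, "fingers": 60}, {"tx": 0, "ty": 0, "tz": 25, "ax": 0, "ay": 0, "az": 0, "fingers": 50}, {"tx": -1, "ty": -1, "tz": 16, "ax": 0, "ay": 0, "az": 0, "fingers": 40}, {"tx": 0, "ty": 0, "tz": 10, "ax": 0, "ay": 0, "az": 0, "fingers": 40}, {"tx": 0, "ty": 0, "tz": 0, "ax": 0, "ay": 0, "az": 0, "fingers": 40}]}}

```text
time: 3.05
position: [0.502, -0.2268, 0.0661]
eef_rot: [3.141, -0.003, 2.703]
contact_force: [-0.1, 0.4, -0.3]
grip_width: 0.0419
grip_force: 0.0
```

```bash
python3 - <<'E'
from h import *
from rig import arm
s=arm.observe();print(s["time"],s["position"],s["contact_force"])
f=arm.grab_frame("scene");a=f["pixels"][180:360,110:310];cv2.imwrite("pics/s1.png",cv2.resize(a,None,fx=3.3,fy=3.3,interpolation=3)[:,:,::-1])
E
```

```text
3.05 [ 0.50199344 -0.22675041  0.06609482] [-0.13136846  0.36180386 -0.3262123 ]
```

View pics/s1.png

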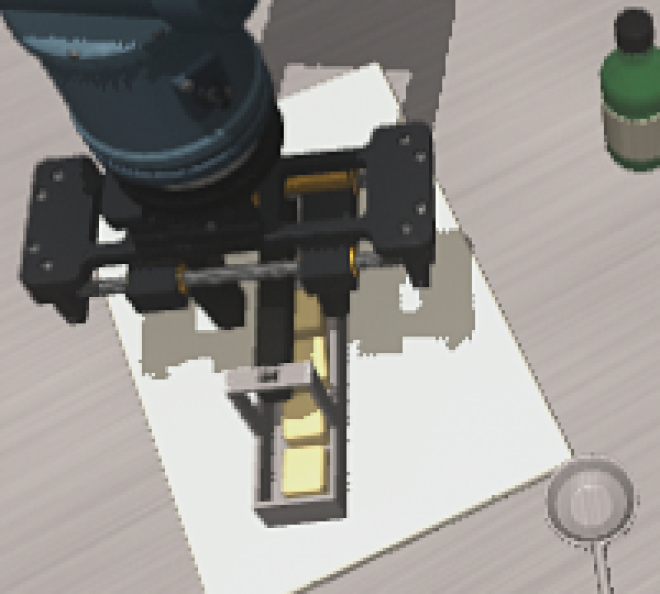

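The fingers straddle the handle bar evenly, at about (195,305) and (325,290), and the chunks sit clear below. Closing.

Request:
{"op": "jog_arm", "data": {"commands": [{"tx": 0, "ty": 0, "tz": 0, "ax": 0, "ay": 0, "az": 0, "fingers": 25}, {"tx": 0, "ty": 0, "tz": 0, "ax": 0, "ay": 0, "az": 0, "fingers": 18}, {"tx": 0, "ty": 0, "tz": 0, "ax": 0, "ay": 0, "az": 0, "fingers": 10}, {"tx": 0, "ty": 0, "tz": 0, "ax": 0, "ay": 0, "az": 0, "fingers": 5}, {"tx": 0, "ty": 0, "tz": 0, "ax": 0, "ay": 0, "az": 0, "fingers": 5}, {"tx": 0, "ty": 0, "tz": 0, "ax": 0, "ay": 0, "az": 0, "fingers": 5}], "grip_force": 60}}

```text
time: 3.7
position: [0.5036, -0.2283, 0.0685]
eef_rot: [3.142, 0.001, 2.702]
contact_force: [-0.1, 2.9, 5.4]
grip_width: 0.0154
grip_force: 60.0
```

Request:
{"op": "jog_arm", "data": {"commands": [{"tx": 0, "ty": 0, "tz": -3, "ax": 0, "ay": 0, "az": 0, "fingers": 5}, {"tx": 0, "ty": 0, "tz": -8, "ax": 0, "ay": 0, "az": 0, "fingers": 5}, {"tx": 0, "ty": 0, "tz": -15, "ax": 0, "ay": 0, "az": 0, "fingers": 5}, {"tx": 0, "ty": 0, "tz": -20, "ax": 0, "ay": 0, "az": 0, "fingers": 5}, {"tx": 0, "ty": 0, "tz": -25, "ax": 0, "ay": 0, "az": 0, "fingers": 5}, {"tx": 0, "ty": 0, "tz": -25, "ax": 0, "ay": 0, "az": 0, "fingers": 5}, {"tx": 0, "ty": 0, "tz": -25, "ax": 0, "ay": 0, "az": 0, "fingers": 5}, {"tx": 0, "ty": 0, "tz": -20, "ax": 0, "ay": 0, "az": 0, "fingers": 5}, {"tx": 0, "ty": 0, "tz": -15, "ax": 0, "ay": 0, "az": 0, "fingers": 5}, {"tx": 0, "ty": 0, "tz": -8, "ax": 0, "ay": 0, "az": 0, "fingers": 5}]}}

```text
time: 4.7
position: [0.5034, -0.2284, 0.2338]
eef_rot: [-3.141, 0.002, 2.702]
contact_force: [-0.7, -0.4, -3.1]
grip_width: 0.0156
grip_force: 60.0
```

```bash
python3 - <<'E'
from h import *
from rig import arm
s=arm.observe();print(s["time"],s["position"],s["contact_force"],s["wrist_torque"],s["grip_width"],s["grip_force"])
print(delta(s,[.4385,.1817,.245],25))
E
```

```text
4.7 [ 0.5034443  -0.22843797  0.23378704] [-0.7149337  -0.38956513 -3.09207333] [-0.05389103  0.03519892 -0.00992638] 0.01564916432640846 59.96492128819227
(array([233.4, 343.4, -11.9]), array([2.3000e-03, 1.8000e-03, 2.2654e+00]))
```

Request:
{"op": "jog_arm", "data": {"commands": [{"tx": 3, "ty": 4, "tz": -4, "ax": 0, "ay": 0, "az": 0, "fingers": 5}, {"tx": 7, "ty": 10, "tz": -4, "ax": 0, "ay": 0, "az": 0, "fingers": 5}, {"tx": 11, "ty": 16, "tz": -4, "ax": 0, "ay": 0, "az": 0, "fingers": 5}, {"tx": 15, "ty": 22, "tz": 0, "ax": 0, "ay": 0, "az": 0, "fingers": 5}, {"tx": 18, "ty": 27, "tz": 0, "ax": 0, "ay": 0, "az": 0, "fingers": 5}, {"tx": 20, "ty": 30, "tz": 0, "ax": 0, "ay": 0, "az": 0, "fingers": 5}, {"tx": 20, "ty": 30, "tz": 0, "ax": 0, "ay": 0, "az": 0, "fingers": 5}, {"tx": 20, "ty": 30, "tz": 0, "ax": 0, "ay": 0, "az": 0, "fingers": 5}, {"tx": 20, "ty": 30, "tz": 0, "ax": 0, "ay": 0, "az": 0, "fingers": 5}, {"tx": 20, "ty": 30, "tz": 0, "ax": 0, "ay": 0, "az": 0, "fingers": 5}]}}

```text
time: 5.7
position: [0.4594, 0.0474, 0.2431]
eef_rot: [-3.142, -0.001, 2.703]
contact_force: [0.5, -0.1, -3.5]
grip_width: 0.0153
grip_force: 60.0
```

Request:
{"op": "jog_arm", "data": {"commands": [{"tx": 20, "ty": 30, "tz": 0, "ax": 0, "ay": 0, "az": 0, "fingers": 5}, {"tx": 20, "ty": 30, "tz": 0, "ax": 0, "ay": 0, "az": 0, "fingers": 5}, {"tx": 16, "ty": 22, "tz": 0, "ax": 0, "ay": 0, "az": 0, "fingers": 5}, {"tx": 12, "ty": 17, "tz": 0, "ax": 0, "ay": 0, "az": 0, "fingers": 5}, {"tx": 7, "ty": 11, "tz": 0, "ax": 0, "ay": 0, "az": 0, "fingers": 5}, {"tx": 4, "ty": 4, "tz": 0, "ax": 0, "ay": 0, "az": 0.02, "fingers": 5}, {"tx": 0, "ty": 0, "tz": 0, "ax": 0, "ay": 0, "az": 0.05, "fingers": 5}, {"tx": 0, "ty": 0, "tz": 0, "ax": 0, "ay": 0, "az": 0.09, "fingers": 5}, {"tx": 0, "ty": 0, "tz": 0, "ax": 0, "ay": 0, "az": 0.12, "fingers": 5}, {"tx": 0, "ty": 0, "tz": 0, "ax": 0, "ay": 0, "az": 0.12, "fingers": 5}]}}

```text
time: 6.7
position: [0.4374, 0.1817, 0.2433]
eef_rot: [-3.141, -0.001, 2.297]
contact_force: [-0.2, -0.8, -3.3]
grip_width: 0.0154
grip_force: 60.0
```

Request:
{"op": "jog_arm", "data": {"commands": [{"tx": 0, "ty": 0, "tz": 0, "ax": 0, "ay": 0, "az": 0.13, "fingers": 5}, {"tx": 0, "ty": 0, "tz": 0, "ax": 0, "ay": 0, "az": 0.13, "fingers": 5}, {"tx": 0, "ty": 0, "tz": 0, "ax": 0, "ay": 0, "az": 0.13, "fingers": 5}, {"tx": 0, "ty": 0, "tz": 0, "ax": 0, "ay": 0, "az": 0.13, "fingers": 5}, {"tx": 0, "ty": 0, "tz": 0, "ax": 0, "ay": 0, "az": 0.13, "fingers": 5}, {"tx": 0, "ty": 0, "tz": 0, "ax": 0, "ay": 0, "az": 0.13, "fingers": 5}, {"tx": 0, "ty": 0, "tz": 0, "ax": 0, "ay": 0, "az": 0.13, "fingers": 5}, {"tx": 0, "ty": 0, "tz": 0, "ax": 0, "ay": 0, "az": 0.13, "fingers": 5}, {"tx": 0, "ty": 0, "tz": 0, "ax": 0, "ay": 0, "az": 0.13, "fingers": 5}, {"tx": 0, "ty": 0, "tz": 0, "ax": 0, "ay": 0, "az": 0.13, "fingers": 5}]}}

```text
time: 7.7
position: [0.4374, 0.1816, 0.2433]
eef_rot: [-3.141, 0.001, 0.996]
contact_force: [0.3, -0.9, -2.7]
grip_width: 0.0155
grip_force: 60.0
```

Request:
{"op": "jog_arm", "data": {"commands": [{"tx": 0, "ty": 0, "tz": 0, "ax": 0, "ay": 0, "az": 0.13, "fingers": 5}, {"tx": 0, "ty": 0, "tz": 0, "ax": 0, "ay": 0, "az": 0.13, "fingers": 5}, {"tx": 0, "ty": 0, "tz": 0, "ax": 0, "ay": 0, "az": 0.12, "fingers": 5}, {"tx": 0, "ty": 0, "tz": 0, "ax": 0, "ay": 0, "az": 0.1, "fingers": 5}, {"tx": 0, "ty": 0, "tz": 0, "ax": 0, "ay": 0, "az": 0.06, "fingers": 5}, {"tx": 0, "ty": 0, "tz": 0, "ax": 0, "ay": 0, "az": 0.02, "fingers": 5}, {"tx": 0, "ty": 0, "tz": 0, "ax": 0, "ay": 0, "az": 0, "fingers": 5}]}}

```text
time: 8.4
position: [0.4378, 0.1816, 0.2434]
eef_rot: [-3.141, 0.001, 0.443]
contact_force: [-0.4, 0.1, -2.5]
grip_width: 0.0154
grip_force: 60.0
```

```bash
python3 - <<'E'
from h import *
from rig import arm
s=arm.observe();print(s["time"],s["position"],s["eef_rot"],s["joint_positions"].round(2),s["contact_force"],s["wrist_torque"])
print(delta(s,[.4385,.1817,.180],25))
for n in("scene","top"):
    f=arm.grab_frame(n);pickle.dump(f,open(n+"1.pkl","wb"))
a=cv2.resize(load("scene1")["pixels"][60:260,260:490],(400,348),interpolation=3)
f=load("top1");b=cv2.resize(f["pixels"][190:364,120:320],(400,348),interpolation=3)
cv2.imwrite("pics/p1.png",np.hstack([a,b])[:,:,::-1])
E
```

```text
8.4 [0.43777434 0.18155708 0.24344872] [-3.14144895e+00  6.64824611e-04  4.42650256e-01] [ 0.14 -0.05  1.85 -0.    1.35  1.27] [-0.39001477  0.13825445 -2.49375544] [-0.01986224  0.1210343   0.03896334]
(array([ 0.8,  0.2, 63.4]), array([-0.0001,  0.0007,  0.0063]))
```

View pics/p1.png

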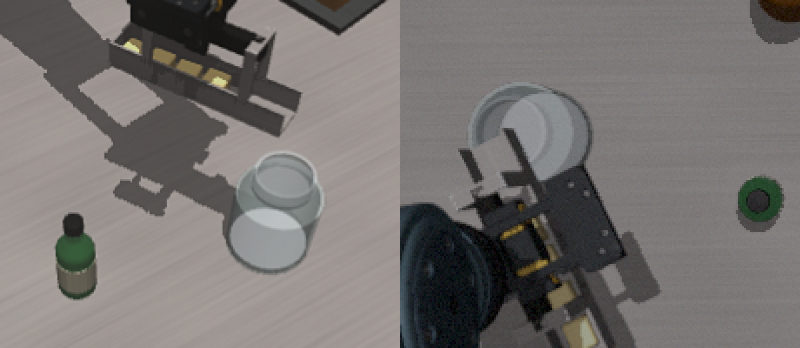

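The chunks are all still in the level chute, with the spout just above the near rim. In the top crop the spout wall ends are at (462,150) and (510,130), with the mouth ahead at about (505,130). I'll check this numerically.

```bash
python3 - <<'E'
from h import *
t=load("top1");s=load("scene1")
w=ray(t,[[120+62/2,190+150/2],[120+110/2,190+130/2]],.2174);print(w.round(4),w.mean(0).round(4),np.linalg.norm(w[0]-w[1]))
# scene: wall-top ends (crop 281,134?) (300,95): scale 400/230,348/200
w=ray(s,[[260+300*.575,60+93*.575],[260+283*.575,60+120*.575]],.2174);print(w.round(4),w.mean(0).round(4))
p=np.array([np.cos(.4427),np.sin(.4427)]);h=np.array([.4378,.1816]);print("lip",h+.1*p)
for j in([.5385,.2259],[.5411,.2314],[.54,.229]):
    d=np.array(j)-h;print(d@p,p[0]*d[1]-p[1]*d[0])
E
```

```text
[[0.5217 0.2355 0.2174]
 [0.5373 0.1974 0.2174]] [0.5295 0.2165 0.2174] 0.041249455161441885
[[0.5239 0.2385 0.2174]
 [0.5443 0.2007 0.2174]] [0.5341 0.2196 0.2174]
lip [0.52815983 0.22443807]
0.10996961859503067 -0.0031085343915541325
0.11467506831838589 0.0007474665032819391
0.11265299638142115 -0.0009499506763588281
```

```bash
python3 - <<'E'
from h import *
from rig import arm
t=load("top1");s=load("scene1")
a=cv2.resize(t["pixels"][220:300,140:220],(400,400),interpolation=3)
b=cv2.resize(s["pixels"][90:170,380:460],(400,400),interpolation=3)
cv2.imwrite("pics/p2.png",np.hstack([a,b])[:,:,::-1])
# expected pixels: wall-top ends and jar rim centre
h=np.array([.4378,.1816]);th=.4427;p=np.array([np.cos(th),np.sin(th)]);n=np.array([-p[1],p[0]])
P=[[*(h+.1*p+k*n),.2174] for k in(.021,-.021)]
for f,o in((t,(140,220)),(s,(380,90))): print(((proj(f,P)-o)*5).round())
E
```

```text
[[ 30. 233.]
 [150. 176.]]
[[265. 104.]
 [211. 177.]]
```

View pics/p2.png

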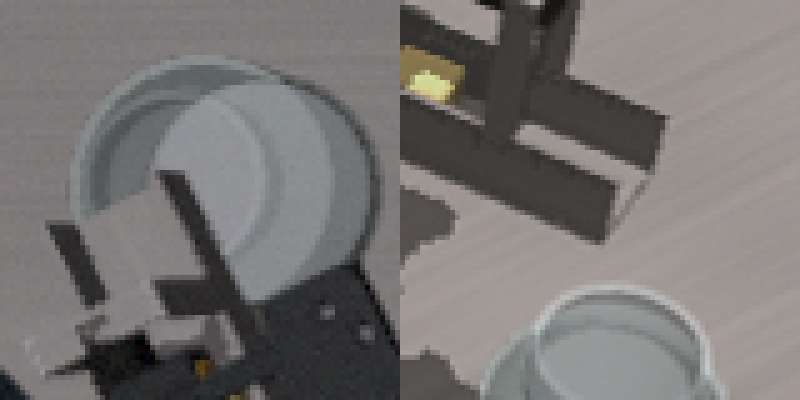

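```bash
python3 - <<'E'
from h import *
t=load("top1");s=load("scene1")
def tri(a,b):
    r=[]
    for f,uv in((t,a),(s,b)):
        P0=ray(f,[uv],.0)[0];P1=ray(f,[uv],.2)[0];d=P1-P0;d/=np.linalg.norm(d);r.append((P0,d))
    A=sum(np.eye(3)-np.outer(d,d) for _,d in r);bb=sum((np.eye(3)-np.outer(d,d))@P for P,d in r)
    X=np.linalg.solve(A,bb);return X.round(4),[np.linalg.norm((np.eye(3)-np.outer(d,d))@(X-P)).round(4) for P,d in r]
T=lambda x,y:[140+x/5,220+y/5]
S=lambda x,y:[380+(x-400)/5,90+y/5]
print("left",tri(T(47,224),S(668,118)));print("right",tri(T(163,172),S(614,185)))
print("jar",tri([145+155/5,217+198/5],[424.8,160.2]))
print("jar now",tri(T(178,185),S(624,351)))
h=np.array([.4378,.1816]);th=.4427;p=np.array([np.cos(th),np.sin(th)]);n=np.array([-p[1],p[0]])
print([ (h+.1*p+k*n).round(4) for k in(.021,-.021)])
E
```

```text
left (array([0.5229, 0.2403, 0.2151]), [np.float64(0.0015), np.float64(0.0015)])
right (array([0.5393, 0.2031, 0.2162]), [np.float64(0.0016), np.float64(0.0016)])
jar (array([0.5401, 0.2285, 0.12  ]), [np.float64(0.0029), np.float64(0.0029)])
jar now (array([0.5394, 0.2295, 0.1188]), [np.float64(0.0028), np.float64(0.0028)])
[array([0.5192, 0.2434]), array([0.5372, 0.2055])]
```

Triangulated, the spout sits at the expected height. Its lip is 11 mm short of the mouth centre and 3 mm to the right of it. I'll shift 2.5 mm left and go down.

Request:
{"op": "jog_arm", "data": {"commands": [{"tx": 0, "ty": -2.5, "tz": 4, "ax": 0, "ay": 0, "az": 0, "fingers": 5}, {"tx": 0, "ty": 0, "tz": 8, "ax": 0, "ay": 0, "az": 0, "fingers": 5}, {"tx": 0, "ty": 0, "tz": 12, "ax": 0, "ay": 0, "az": 0, "fingers": 5}, {"tx": 0, "ty": 0, "tz": 12, "ax": 0, "ay": 0, "az": 0, "fingers": 5}, {"tx": 0, "ty": 0, "tz": 10, "ax": 0, "ay": 0, "az": 0, "fingers": 5}, {"tx": 0, "ty": 0, "tz": 8, "ax": 0, "ay": 0, "az": 0, "fingers": 5}, {"tx": 0, "ty": 0, "tz": 4, "ax": 0, "ay": 0, "az": 0, "fingers": 5}, {"tx": 0, "ty": 0, "tz": 2, "ax": 0, "ay": 0, "az": 0, "fingers": 5}, {"tx": 0, "ty": 0, "tz": 0, "ax": 0, "ay": 0, "az": 0, "fingers": 5}]}}

```text
time: 9.4
position: [0.4373, 0.1837, 0.1837]
eef_rot: [3.142, -0.0, 0.442]
contact_force: [-0.2, -0.1, -3.5]
grip_width: 0.0153
grip_force: 60.0
```

Request:
{"op": "jog_arm", "data": {"commands": [{"tx": 0, "ty": 0, "tz": 1, "ax": 0, "ay": 0, "az": 0, "fingers": 5}, {"tx": 0, "ty": 0, "tz": 1, "ax": 0, "ay": 0, "az": 0, "fingers": 5}, {"tx": 0, "ty": 0, "tz": 0, "ax": 0, "ay": 0, "az": 0, "fingers": 5}]}}

```text
time: 9.7
position: [0.4373, 0.1837, 0.1819]
eef_rot: [3.141, -0.0, 0.442]
contact_force: [0.5, 0.6, -2.7]
grip_width: 0.015
grip_force: 60.0
```

```bash
cat > f.py <<'E'
from rig import arm
import numpy as np
s=arm.observe();print(round(s["time"],2),s["position"].round(4),s["eef_rot"].round(4),s["contact_force"].round(2),s["wrist_torque"].round(3))
E
python3 f.py; python3 - <<'E'
from rig import arm
import numpy as np
F=[];
for i in range(3):
    s=arm.observe();F.append(np.r_[s["contact_force"],s["wrist_torque"]]);arm.grab_frame("top")
print(np.array(F).round(2))
E
```

```text
9.7 [0.4373 0.1837 0.1819] [ 3.1415e+00 -4.0000e-04  4.4180e-01] [ 0.47  0.63 -2.65] [-0.035  0.144 -0.013]
[[ 0.47  0.63 -2.65 -0.03  0.14 -0.01]
 [-1.07 -0.1  -2.83 -0.08  0.14 -0.01]
 [-0.24  0.24 -2.19 -0.01  0.13  0.04]]
```

Request:
{"op": "jog_arm", "data": {"commands": [{"tx": 0, "ty": 0, "tz": 1, "ax": 0, "ay": 0, "az": 0, "fingers": 5}, {"tx": 0, "ty": 0, "tz": 1, "ax": 0, "ay": 0, "az": 0, "fingers": 5}, {"tx": 0, "ty": 0, "tz": 1, "ax": 0, "ay": 0, "az": 0, "fingers": 5}, {"tx": 0, "ty": 0, "tz": 0, "ax": 0, "ay": 0, "az": 0, "fingers": 5}]}}

```text
time: 10.25
position: [0.437, 0.1837, 0.1785]
eef_rot: [-3.141, 0.0, 0.442]
contact_force: [-0.4, -1.0, -3.4]
grip_width: 0.0153
grip_force: 60.0
```

```bash
python3 f.py
```

```text
10.25 [0.437  0.1837 0.1785] [-3.1415e+00  4.0000e-04  4.4180e-01] [-0.36 -0.99 -3.42] [-0.063  0.096 -0.04 ]
```

Request:
{"op": "jog_arm", "data": {"commands": [{"tx": 0, "ty": 0, "tz": 0.7, "ax": 0, "ay": 0, "az": 0, "fingers": 5}, {"tx": 0, "ty": 0, "tz": 0.6, "ax": 0, "ay": 0, "az": 0, "fingers": 5}, {"tx": 0, "ty": 0, "tz": 0, "ax": 0, "ay": 0, "az": 0, "fingers": 5}]}}

```text
time: 10.55
position: [0.4371, 0.1837, 0.1773]
eef_rot: [-3.142, 0.0, 0.442]
contact_force: [-0.4, 0.7, -3.4]
grip_width: 0.0151
grip_force: 60.0
```

```bash
python3 f.py
```

```text
10.55 [0.4371 0.1837 0.1773] [-3.1415e+00  2.0000e-04  4.4180e-01] [-0.39  0.65 -3.37] [-0.028  0.128  0.01 ]
```

Request:
{"op": "jog_arm", "data": {"commands": [{"tx": 0, "ty": 0, "tz": 0.5, "ax": 0, "ay": 0, "az": 0, "fingers": 5}, {"tx": 0, "ty": 0, "tz": 0.5, "ax": 0, "ay": 0, "az": 0, "fingers": 5}, {"tx": 0, "ty": 0, "tz": 0, "ax": 0, "ay": 0, "az": 0, "fingers": 5}]}}

```text
time: 10.85
position: [0.4372, 0.1837, 0.1763]
eef_rot: [-3.142, 0.0, 0.442]
contact_force: [-1.0, -0.2, -3.4]
grip_width: 0.0152
grip_force: 60.0
```

```bash
python3 f.py
```

```text
10.85 [0.4372 0.1837 0.1763] [-3.1416e+00  1.0000e-04  4.4180e-01] [-1.02 -0.17 -3.37] [-0.051  0.138  0.068]
```

Request:
{"op": "jog_arm", "data": {"commands": [{"tx": 0, "ty": 0, "tz": 0.5, "ax": 0, "ay": 0, "az": 0, "fingers": 5}, {"tx": 0, "ty": 0, "tz": 0, "ax": 0, "ay": 0, "az": 0, "fingers": 5}]}}

```text
time: 11.05
position: [0.4373, 0.1837, 0.176]
eef_rot: [3.142, -0.0, 0.442]
contact_force: [0.5, 0.9, -3.6]
grip_width: 0.0152
grip_force: 60.0
```

```bash
python3 f.py
```

```text
11.05 [0.4373 0.1837 0.176 ] [ 3.1416e+00 -1.0000e-04  4.4180e-01] [ 0.45  0.92 -3.59] [-0.     0.106  0.008]
```

Request:
{"op": "jog_arm", "data": {"commands": [{"tx": 0, "ty": 0, "tz": 0.5, "ax": 0, "ay": 0, "az": 0, "fingers": 5}, {"tx": 0, "ty": 0, "tz": 0, "ax": 0, "ay": 0, "az": 0, "fingers": 5}]}}

```text
time: 11.25
position: [0.4374, 0.1837, 0.1756]
eef_rot: [3.141, -0.0, 0.442]
contact_force: [0.2, 0.1, -2.3]
grip_width: 0.0151
grip_force: 60.0
```

```bash
python3 f.py
```

```text
11.25 [0.4374 0.1837 0.1756] [ 3.1415e+00 -4.0000e-04  4.4180e-01] [ 0.23  0.07 -2.31] [0.013 0.055 0.038]
```

Request:
{"op": "jog_arm", "data": {"commands": [{"tx": 0, "ty": 0, "tz": 0.5, "ax": 0, "ay": 0, "az": 0, "fingers": 5}, {"tx": 0, "ty": 0, "tz": 0, "ax": 0, "ay": 0, "az": 0, "fingers": 5}]}}

```text
time: 11.45
position: [0.4374, 0.1837, 0.1751]
eef_rot: [3.141, -0.0, 0.442]
contact_force: [0.8, -0.4, -0.1]
grip_width: 0.0156
grip_force: 60.0
```

```bash
python3 f.py
```

```text
11.45 [0.4374 0.1837 0.1751] [ 3.1415e+00 -4.0000e-04  4.4180e-01] [ 0.77 -0.4  -0.12] [-0.003  0.007  0.016]
```

Request:
{"op": "jog_arm", "data": {"commands": [{"tx": 0, "ty": 0, "tz": 0.5, "ax": 0, "ay": 0, "az": 0, "fingers": 5}, {"tx": 0, "ty": 0, "tz": 0, "ax": 0, "ay": 0, "az": 0, "fingers": 5}]}}

```text
time: 11.65
position: [0.4374, 0.1837, 0.1747]
eef_rot: [3.141, -0.001, 0.442]
contact_force: [-1.0, -0.4, 0.6]
grip_width: 0.0153
grip_force: 60.0
```

```bash
python3 f.py
```

```text
11.65 [0.4374 0.1837 0.1747] [ 3.1414e+00 -5.0000e-04  4.4180e-01] [-1.01 -0.42  0.55] [ 0.054  0.061 -0.009]
```

```bash
cat > avg.py <<'E'
from rig import arm
import numpy as np,sys
F=[]
for i in range(int(sys.argv[1])):
    arm.grab_frame("top");s=arm.observe();F.append(np.r_[s["contact_force"],s["wrist_torque"]])
F=np.array(F);m=F.mean(0)
print(round(s["time"],2),s["position"].round(4),s["eef_rot"].round(4),m.round(3),"push",(m[:3]+[0,0,3.15]).round(2),np.linalg.norm(m[:3]+[0,0,3.15]).round(2),F[:,2].round(1))
E
python3 avg.py 10
```

```text
12.15 [0.4373 0.1837 0.1745] [ 3.1415e+00 -2.0000e-04  4.4180e-01] [-1.07  -0.533  1.078  0.055  0.063  0.011] push [-1.07 -0.53  4.23] 4.39 [0.9 1.  1.4 0.7 0.4 1.8 1.8 0.8 1.1 0.8]
```

Request:
{"op": "jog_arm", "data": {"commands": [{"tx": 0, "ty": 0, "tz": -0.3, "ax": 0, "ay": 0, "az": 0, "fingers": 5}, {"tx": 0, "ty": 0, "tz": 0, "ax": 0, "ay": 0, "az": 0, "fingers": 5}]}}

```text
time: 12.35
position: [0.4374, 0.1838, 0.1747]
eef_rot: [-3.142, -0.0, 0.442]
contact_force: [0.7, -0.1, -0.3]
grip_width: 0.015
grip_force: 60.0
```

```bash
python3 avg.py 14
python3 - <<'E'
from rig import arm
import cv2,numpy as np
a=cv2.resize(arm.grab_frame("scene")["pixels"][90:210,370:470],(400,480),interpolation=3)
b=cv2.resize(arm.grab_frame("top")["pixels"][220:300,140:207],(400,480),interpolation=3)
cv2.imwrite("pics/c1.png",np.hstack([a,b])[:,:,::-1])
E
```

```text
13.05 [0.4372 0.1837 0.1747] [3.1416 0.     0.4418] [ 0.819  0.299 -0.556  0.177 -0.199 -0.002] push [0.82 0.3  2.59] 2.74 [-0.1 -0.9 -1.1 -0.4 -0.1  0.1 -0.9 -0.7 -0.3 -1.  -1.1 -1.3  0.1 -0. ]
```

View pics/c1.png

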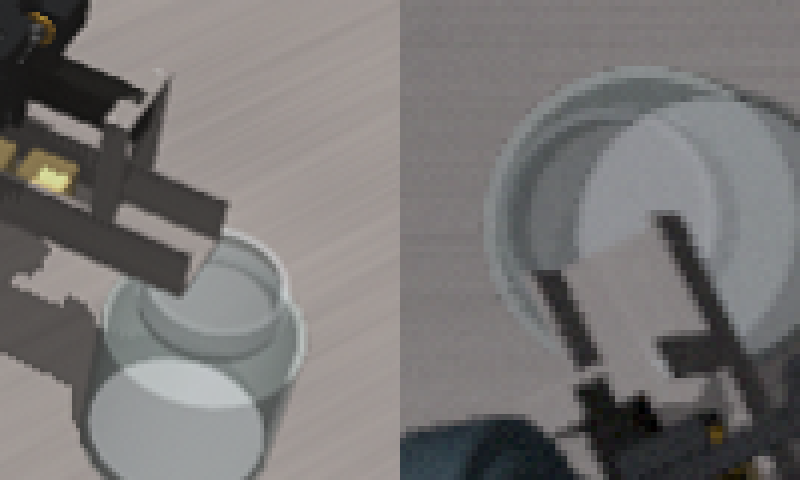

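The chute is seated: the lip is about 10 mm past the near rim and about 10 mm short of the mouth centre, the push is 2.7 N, and the second has been held. Now I'll tip about the rim contact.

Request:
{"op": "jog_arm", "data": {"commands": [{"tx": 1.12, "ty": 0, "tz": -1.78, "ax": 0, "ay": -0.02, "az": 0, "fingers": 5}, {"tx": 1.12, "ty": 0, "tz": -1.78, "ax": 0, "ay": -0.02, "az": 0, "fingers": 5}, {"tx": 1.12, "ty": 0, "tz": -1.78, "ax": 0, "ay": -0.02, "az": 0, "fingers": 5}, {"tx": 0, "ty": 0, "tz": 0, "ax": 0, "ay": 0, "az": 0, "fingers": 5}]}}

```text
time: 13.55
position: [0.4409, 0.1853, 0.1802]
eef_rot: [3.141, 0.061, 0.442]
contact_force: [-0.9, -0.7, 0.4]
grip_width: 0.0154
grip_force: 60.0
```

```bash
python3 avg.py 6
```

```text
13.85 [0.4403 0.1852 0.1799] [-3.1415  0.0597  0.4417] [ 0.409 -0.27  -0.378  0.136 -0.178 -0.026] push [ 0.41 -0.27  2.77] 2.81 [-0.4  0.1 -0.7 -0.2 -0.5 -0.5]
```

Request:
{"op": "jog_arm", "data": {"commands": [{"tx": 1.12, "ty": 0, "tz": -1.78, "ax": 0, "ay": -0.02, "az": 0, "fingers": 5}, {"tx": 1.12, "ty": 0, "tz": -1.78, "ax": 0, "ay": -0.02, "az": 0, "fingers": 5}, {"tx": 1.12, "ty": 0, "tz": -1.78, "ax": 0, "ay": -0.02, "az": 0, "fingers": 5}, {"tx": 1.12, "ty": 0, "tz": -1.78, "ax": 0, "ay": -0.02, "az": 0, "fingers": 5}]}}

```text
time: 14.25
position: [0.4451, 0.1874, 0.1869]
eef_rot: [3.141, 0.142, 0.442]
contact_force: [-0.0, -0.4, -0.3]
grip_width: 0.0152
grip_force: 60.0
```

```bash
python3 avg.py 6
```

```text
14.55 [0.445  0.1874 0.1865] [3.1416 0.1397 0.4417] [ 0.329 -0.267 -0.804  0.086 -0.237 -0.032] push [ 0.33 -0.27  2.35] 2.38 [-0.8  0.1 -1.2 -0.8 -0.6 -1.4]
```

Request:
{"op": "jog_arm", "data": {"commands": [{"tx": 1.12, "ty": 0, "tz": -1.68, "ax": 0, "ay": -0.02, "az": 0, "fingers": 5}, {"tx": 1.12, "ty": 0, "tz": -1.68, "ax": 0, "ay": -0.02, "az": 0, "fingers": 5}, {"tx": 1.12, "ty": 0, "tz": -1.73, "ax": 0, "ay": -0.02, "az": 0, "fingers": 5}, {"tx": 1.12, "ty": 0, "tz": -1.73, "ax": 0, "ay": -0.02, "az": 0, "fingers": 5}]}}

```text
time: 14.95
position: [0.4502, 0.1898, 0.1929]
eef_rot: [3.141, 0.222, 0.442]
contact_force: [0.3, -1.0, -0.0]
grip_width: 0.0152
grip_force: 60.0
```

```bash
python3 avg.py 6
```

```text
15.25 [0.4501 0.1898 0.1925] [3.1416 0.2196 0.4418] [ 0.629  0.137 -0.313  0.102 -0.351 -0.024] push [0.63 0.14 2.84] 2.91 [ 0.2  0.   0.8 -0.4 -1.7 -0.7]
```

Request:
{"op": "jog_arm", "data": {"commands": [{"tx": 1.12, "ty": 0, "tz": -1.74, "ax": 0, "ay": -0.02, "az": 0, "fingers": 5}, {"tx": 1.12, "ty": 0, "tz": -1.74, "ax": 0, "ay": -0.02, "az": 0, "fingers": 5}, {"tx": 1.12, "ty": 0, "tz": -1.74, "ax": 0, "ay": -0.02, "az": 0, "fingers": 5}, {"tx": 1.12, "ty": 0, "tz": -1.74, "ax": 0, "ay": -0.02, "az": 0, "fingers": 5}]}}

```text
time: 15.65
position: [0.4556, 0.1924, 0.1985]
eef_rot: [3.142, 0.302, 0.442]
contact_force: [0.1, -0.3, 1.0]
grip_width: 0.0153
grip_force: 60.0
```

```bash
python3 avg.py 5
```

```text
15.9 [0.4556 0.1924 0.1981] [3.1415 0.2997 0.4419] [ 0.917 -0.052 -0.203  0.134 -0.445 -0.015] push [ 0.92 -0.05  2.95] 3.09 [ 0.1  0.3  0.2 -0.6 -1.1]
```

Request:
{"op": "jog_arm", "data": {"commands": [{"tx": 1.12, "ty": 0, "tz": -1.74, "ax": 0, "ay": -0.02, "az": 0, "fingers": 5}, {"tx": 1.12, "ty": 0, "tz": -1.74, "ax": 0, "ay": -0.02, "az": 0, "fingers": 5}, {"tx": 1.12, "ty": 0, "tz": -1.74, "ax": 0, "ay": -0.02, "az": 0, "fingers": 5}, {"tx": 1.12, "ty": 0, "tz": -1.74, "ax": 0, "ay": -0.02, "az": 0, "fingers": 5}]}}

```text
time: 16.3
position: [0.4615, 0.1952, 0.2036]
eef_rot: [3.142, 0.382, 0.442]
contact_force: [-0.8, 0.0, 1.0]
grip_width: 0.015
grip_force: 60.0
```

```bash
python3 avg.py 5
```

```text
16.55 [0.4615 0.1952 0.2032] [3.1416 0.3796 0.4418] [ 1.435  0.127 -0.067  0.197 -0.544 -0.01 ] push [1.43 0.13 3.08] 3.4 [ 1.2  0.9 -0.2 -1.6 -0.7]
```

Request:
{"op": "jog_arm", "data": {"commands": [{"tx": 1.12, "ty": 0, "tz": -1.77, "ax": 0, "ay": -0.02, "az": 0, "fingers": 5}, {"tx": 1.12, "ty": 0, "tz": -1.77, "ax": 0, "ay": -0.02, "az": 0, "fingers": 5}, {"tx": 1.12, "ty": 0, "tz": -1.77, "ax": 0, "ay": -0.02, "az": 0, "fingers": 5}, {"tx": 1.12, "ty": 0, "tz": -1.77, "ax": 0, "ay": -0.02, "az": 0, "fingers": 5}, {"tx": 1.12, "ty": 0, "tz": -1.77, "ax": 0, "ay": -0.02, "az": 0, "fingers": 5}]}}

```text
time: 17.05
position: [0.4695, 0.1989, 0.2094]
eef_rot: [3.142, 0.482, 0.442]
contact_force: [1.1, -0.6, 0.7]
grip_width: 0.0154
grip_force: 60.0
```

```bash
python3 avg.py 5
```

```text
17.3 [0.4693 0.1989 0.209 ] [3.1416 0.4797 0.4419] [ 1.778  0.399  0.279  0.226 -0.643 -0.004] push [1.78 0.4  3.43] 3.88 [ 1.1  1.1  0.  -0.7 -0.1]
```

Request:
{"op": "jog_arm", "data": {"commands": [{"tx": 1.12, "ty": 0, "tz": -1.77, "ax": 0, "ay": -0.02, "az": 0, "fingers": 5}, {"tx": 1.12, "ty": 0, "tz": -1.77, "ax": 0, "ay": -0.02, "az": 0, "fingers": 5}, {"tx": 1.12, "ty": 0, "tz": -1.77, "ax": 0, "ay": -0.02, "az": 0, "fingers": 5}, {"tx": 1.12, "ty": 0, "tz": -1.77, "ax": 0, "ay": -0.02, "az": 0, "fingers": 5}]}}

```text
time: 17.7
position: [0.476, 0.2021, 0.2134]
eef_rot: [3.142, 0.562, 0.442]
contact_force: [1.5, 0.6, 2.4]
grip_width: 0.0151
grip_force: 60.0
```

```bash
python3 avg.py 5
```

```text
17.95 [0.476  0.2021 0.2129] [-3.1416  0.5598  0.4419] [ 2.171  0.707  0.207  0.249 -0.71  -0.005] push [2.17 0.71 3.36] 4.06 [ 0.8  1.2  0.2 -0.6 -0.5]
```

Request:
{"op": "jog_arm", "data": {"commands": [{"tx": 1.12, "ty": 0, "tz": -1.84, "ax": 0, "ay": -0.02, "az": 0, "fingers": 5}, {"tx": 1.12, "ty": 0, "tz": -1.84, "ax": 0, "ay": -0.02, "az": 0, "fingers": 5}, {"tx": 1.12, "ty": 0, "tz": -1.84, "ax": 0, "ay": -0.02, "az": 0, "fingers": 5}, {"tx": 1.12, "ty": 0, "tz": -1.84, "ax": 0, "ay": -0.02, "az": 0, "fingers": 5}]}}

```text
time: 18.35
position: [0.4831, 0.2054, 0.217]
eef_rot: [3.142, 0.642, 0.442]
contact_force: [1.2, -0.3, 2.2]
grip_width: 0.0153
grip_force: 60.0
```

```bash
python3 avg.py 5
```

```text
18.6 [0.483  0.2054 0.2164] [-3.1414  0.6399  0.442 ] [ 2.081  0.11  -0.241  0.305 -0.736  0.017] push [2.08 0.11 2.91] 3.58 [-0.2  0.7 -0.9 -0.2 -0.7]
```

Request:
{"op": "jog_arm", "data": {"commands": [{"tx": 1.12, "ty": 0, "tz": -1.82, "ax": 0, "ay": -0.02, "az": 0, "fingers": 5}, {"tx": 1.12, "ty": 0, "tz": -1.82, "ax": 0, "ay": -0.02, "az": 0, "fingers": 5}, {"tx": 1.12, "ty": 0, "tz": -1.82, "ax": 0, "ay": -0.02, "az": 0, "fingers": 5}, {"tx": 1.12, "ty": 0, "tz": -1.82, "ax": 0, "ay": -0.02, "az": 0, "fingers": 5}]}}

```text
time: 19.0
position: [0.4904, 0.2088, 0.2199]
eef_rot: [3.142, 0.722, 0.442]
contact_force: [1.7, 0.6, 0.7]
grip_width: 0.0153
grip_force: 60.0
```

```bash
python3 avg.py 5; python3 - <<'E'
from rig import arm
import cv2,numpy as np
a=cv2.resize(arm.grab_frame("scene")["pixels"][70:230,330:470],(420,480),interpolation=3)
b=cv2.resize(arm.grab_frame("top")["pixels"][210:306,130:206],(380,480),interpolation=3)
cv2.imwrite("pics/c2.png",np.hstack([a,b])[:,:,::-1])
E
```

```text
19.25 [0.4903 0.2089 0.2194] [-3.1414  0.7198  0.442 ] [ 2.134  0.317 -0.054  0.31  -0.706  0.009] push [2.13 0.32 3.1 ] 3.77 [ 1.6  0.8 -0.5 -1.1 -1.1]
```

View pics/c2.png

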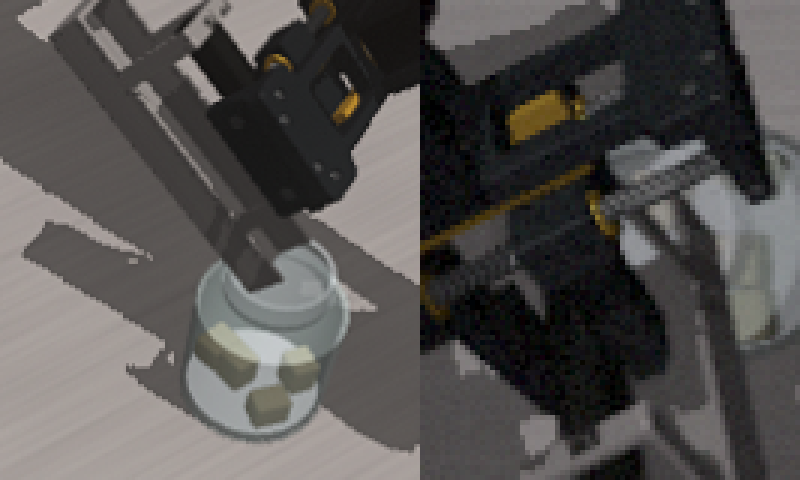

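In the scene crop, all four chunks are in the jar: two overlapping at about (225,355), one at (300,368) and one at (268,405). The chute is empty. Holding the push.

Request:
{"op": "jog_arm", "data": {"commands": [{"tx": 0, "ty": 0, "tz": 0, "ax": 0, "ay": 0, "az": 0, "fingers": 5}, {"tx": 0, "ty": 0, "tz": 0, "ax": 0, "ay": 0, "az": 0, "fingers": 5}, {"tx": 0, "ty": 0, "tz": 0, "ax": 0, "ay": 0, "az": 0, "fingers": 5}, {"tx": 0, "ty": 0, "tz": 0, "ax": 0, "ay": 0, "az": 0, "fingers": 5}, {"tx": 0, "ty": 0, "tz": 0, "ax": 0, "ay": 0, "az": 0, "fingers": 5}, {"tx": 0, "ty": 0, "tz": 0, "ax": 0, "ay": 0, "az": 0, "fingers": 5}, {"tx": 0, "ty": 0, "tz": 0, "ax": 0, "ay": 0, "az": 0, "fingers": 5}, {"tx": 0, "ty": 0, "tz": 0, "ax": 0, "ay": 0, "az": 0, "fingers": 5}, {"tx": 0, "ty": 0, "tz": 0, "ax": 0, "ay": 0, "az": 0, "fingers": 5}, {"tx": 0, "ty": 0, "tz": 0, "ax": 0, "ay": 0, "az": 0, "fingers": 5}]}}

```text
time: 20.35
position: [0.4902, 0.2088, 0.2197]
eef_rot: [3.142, 0.72, 0.442]
contact_force: [1.9, 0.1, -1.4]
grip_width: 0.0152
grip_force: 60.0
```

```bash
python3 avg.py 36
```

```text
22.15 [0.4902 0.2088 0.2197] [-3.1415  0.72    0.4418] [ 2.027  0.699 -1.7    0.382 -0.83   0.01 ] push [2.03 0.7  1.45] 2.59 [-1.2 -2.3 -2.  -2.  -0.8 -1.9 -1.5 -2.2 -1.9 -2.  -2.8 -0.9 -0.6 -2.2
 -1.2 -1.8 -0.8 -2.3 -2.1 -1.9 -1.9 -2.  -0.7 -2.5 -1.4 -1.8 -1.8 -1.6
 -2.3 -1.5 -1.8 -2.  -1.  -1.5 -1.4 -1.8]
```

Request:
{"op": "jog_arm", "data": {"commands": [{"tx": 0, "ty": 0, "tz": 0.2, "ax": 0, "ay": 0, "az": 0, "fingers": 5}, {"tx": 0, "ty": 0, "tz": 0.1, "ax": 0, "ay": 0, "az": 0, "fingers": 5}, {"tx": 0, "ty": 0, "tz": 0, "ax": 0, "ay": 0, "az": 0, "fingers": 5}]}}

```text
time: 22.45
position: [0.49, 0.2087, 0.2196]
eef_rot: [3.142, 0.72, 0.442]
contact_force: [2.8, 0.8, -0.7]
grip_width: 0.0151
grip_force: 60.0
```

```bash
python3 avg.py 44
```

```text
24.65 [0.49   0.2087 0.2195] [-3.1416  0.7201  0.4418] [ 2.147  0.72  -0.577  0.351 -0.793  0.003] push [2.15 0.72 2.57] 3.43 [-0.4 -0.9 -1.2 -1.6 -0.7 -1.2 -1.3 -0.5 -0.8 -0.2  0.2 -0.9 -1.  -1.
  0.7 -0.7 -0.7  0.1 -0.3 -0.9 -1.  -0.8 -0.8 -0.9 -1.3 -0.6 -0.5 -0.3
 -0.7 -0.4 -0.5 -0.4  0.7 -0.3  0.   0.3 -0.8 -0.9 -0.6 -0.4 -0.7 -0.
 -0.3 -0.9]
```

Request:
{"op": "jog_arm", "data": {"commands": [{"tx": -0.7, "ty": 0, "tz": -0.8, "ax": 0, "ay": 0, "az": 0, "fingers": 5}, {"tx": -1.4, "ty": 0, "tz": -1.6, "ax": 0, "ay": 0, "az": 0, "fingers": 5}, {"tx": -3, "ty": 0, "tz": -3.4, "ax": 0, "ay": 0, "az": 0, "fingers": 5}, {"tx": -5, "ty": 0, "tz": -5.7, "ax": 0, "ay": 0, "az": 0, "fingers": 5}, {"tx": -6.6, "ty": 0, "tz": -7.5, "ax": 0, "ay": 0, "az": 0, "fingers": 5}, {"tx": -6.6, "ty": 0, "tz": -7.5, "ax": 0, "ay": 0, "az": 0, "fingers": 5}, {"tx": -6.6, "ty": 0, "tz": -7.5, "ax": 0, "ay": 0, "az": 0, "fingers": 5}, {"tx": -6.6, "ty": 0, "tz": -7.5, "ax": 0, "ay": 0, "az": 0, "fingers": 5}, {"tx": -4, "ty": 0, "tz": -4.5, "ax": 0, "ay": 0, "az": 0, "fingers": 5}, {"tx": 0, "ty": 0, "tz": 0, "ax": 0, "ay": 0.05, "az": 0, "fingers": 5}]}}

```text
time: 25.65
position: [0.4903, 0.2087, 0.2809]
eef_rot: [-3.142, 0.67, 0.442]
contact_force: [-1.2, -0.3, -2.7]
grip_width: 0.0153
grip_force: 60.0
```

Request:
{"op": "jog_arm", "data": {"commands": [{"tx": 0, "ty": 0, "tz": 0, "ax": 0, "ay": 0.08, "az": 0, "fingers": 5}, {"tx": 0, "ty": 0, "tz": 0, "ax": 0, "ay": 0.1, "az": 0, "fingers": 5}, {"tx": 0, "ty": 0, "tz": 0, "ax": 0, "ay": 0.1, "az": 0, "fingers": 5}, {"tx": 0, "ty": 0, "tz": 0, "ax": 0, "ay": 0.1, "az": 0, "fingers": 5}, {"tx": 0, "ty": 0, "tz": 0, "ax": 0, "ay": 0.1, "az": 0, "fingers": 5}, {"tx": 0, "ty": 0, "tz": 0, "ax": 0, "ay": 0.1, "az": 0, "fingers": 5}, {"tx": 0, "ty": 0, "tz": 0, "ax": 0, "ay": 0.07, "az": 0, "fingers": 5}, {"tx": 0, "ty": 0, "tz": 0, "ax": 0, "ay": 0.02, "az": 0, "fingers": 5}, {"tx": 0, "ty": 0, "tz": 0, "ax": 0, "ay": 0, "az": 0, "fingers": 5}]}}

```text
time: 26.55
position: [0.4893, 0.2084, 0.2812]
eef_rot: [3.142, 0.001, 0.442]
contact_force: [-0.3, 0.4, -2.7]
grip_width: 0.0154
grip_force: 60.0
```

```bash
python3 avg.py 6; python3 - <<'E'
from h import *
from rig import arm
s=arm.observe();print(s["joint_positions"].round(2),delta(s,[.495,-.225,.24],154.8))
t=arm.grab_frame("top");pickle.dump(t,open("top3.pkl","wb"));c=arm.grab_frame("scene");pickle.dump(c,open("scene3.pkl","wb"))
a=cv2.resize(c["pixels"][40:240,310:490],(432,480),interpolation=3)
b=cv2.resize(load("scene0")["pixels"][130:230,385:461],(365,480),interpolation=3)
cv2.imwrite("pics/c3.png",np.hstack([a,b])[:,:,::-1])
E
```

```text
26.85 [0.4902 0.2087 0.2803] [-3.1414e+00  1.5000e-03  4.4190e-01] [ 0.095 -0.095 -2.67  -0.049  0.157  0.009] push [ 0.1  -0.09  0.48] 0.5 [-2.  -2.7 -2.7 -3.2 -2.9 -2.5]
[ 0.18  0.05  1.66 -0.    1.43  1.31] (array([-181. ,  394.1,   40.5]), array([-1.8000e-03,  5.0000e-04, -2.2599e+00]))
```

View pics/c3.png

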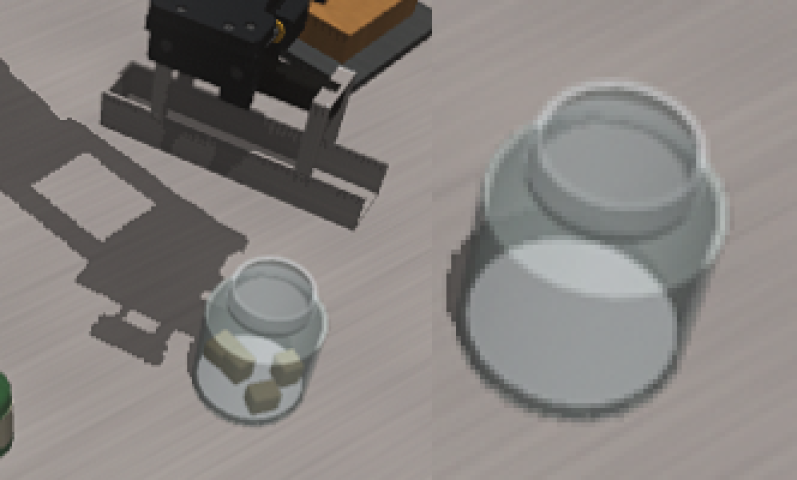

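The chute is empty and the jar is standing where it was with four chunks inside. The weight has dropped by 0.48 N, as expected. I'll carry the chute back.

Request:
{"op": "jog_arm", "data": {"commands": [{"tx": -5, "ty": 12, "tz": 0, "ax": 0, "ay": 0, "az": 0, "fingers": 5}, {"tx": -11, "ty": 25, "tz": 0, "ax": 0, "ay": 0, "az": 0, "fingers": 5}, {"tx": -16, "ty": 37, "tz": 0, "ax": 0, "ay": 0, "az": 0, "fingers": 5}, {"tx": -16, "ty": 37, "tz": 0, "ax": 0, "ay": 0, "az": 0, "fingers": 5}, {"tx": -16, "ty": 37, "tz": 0, "ax": 0, "ay": 0, "az": 0, "fingers": 5}, {"tx": -16, "ty": 37, "tz": 0, "ax": 0, "ay": 0, "az": 0, "fingers": 5}, {"tx": -16, "ty": 37, "tz": 0, "ax": 0, "ay": 0, "az": 0, "fingers": 5}, {"tx": -16, "ty": 37, "tz": 0, "ax": 0, "ay": 0, "az": 0, "fingers": 5}, {"tx": -16, "ty": 37, "tz": 0, "ax": 0, "ay": 0, "az": 0, "fingers": 5}, {"tx": -16, "ty": 37, "tz": 0, "ax": 0, "ay": 0, "az": 0, "fingers": 5}]}}

```text
time: 27.95
position: [0.5015, -0.1564, 0.2809]
eef_rot: [3.141, 0.0, 0.441]
contact_force: [0.3, 0.3, -2.6]
grip_width: 0.0154
grip_force: 60.0
```

Request:
{"op": "jog_arm", "data": {"commands": [{"tx": -16, "ty": 35, "tz": 0, "ax": 0, "ay": 0, "az": 0, "fingers": 5}, {"tx": -10, "ty": 22, "tz": 0, "ax": 0, "ay": 0, "az": 0, "fingers": 5}, {"tx": -5, "ty": 11, "tz": 0, "ax": 0, "ay": 0, "az": -0.04, "fingers": 5}, {"tx": 0, "ty": 0, "tz": 0, "ax": 0, "ay": 0, "az": -0.1, "fingers": 5}, {"tx": 0, "ty": 0, "tz": 0, "ax": 0, "ay": 0, "az": -0.14, "fingers": 5}, {"tx": 0, "ty": 0, "tz": 0, "ax": 0, "ay": 0, "az": -0.14, "fingers": 5}, {"tx": 0, "ty": 0, "tz": 0, "ax": 0, "ay": 0, "az": -0.14, "fingers": 5}, {"tx": 0, "ty": 0, "tz": 0, "ax": 0, "ay": 0, "az": -0.14, "fingers": 5}, {"tx": 0, "ty": 0, "tz": 0, "ax": 0, "ay": 0, "az": -0.14, "fingers": 5}, {"tx": 0, "ty": 0, "tz": 0, "ax": 0, "ay": 0, "az": -0.14, "fingers": 5}]}}

```text
time: 28.95
position: [0.5026, -0.2294, 0.2807]
eef_rot: [-3.141, 0.0, 1.427]
contact_force: [-0.4, -0.5, -3.3]
grip_width: 0.0152
grip_force: 60.0
```

Request:
{"op": "jog_arm", "data": {"commands": [{"tx": 0, "ty": 0, "tz": 0, "ax": 0, "ay": 0, "az": -0.14, "fingers": 5}, {"tx": 0, "ty": 0, "tz": 0, "ax": 0, "ay": 0, "az": -0.14, "fingers": 5}, {"tx": 0, "ty": 0, "tz": 0, "ax": 0, "ay": 0, "az": -0.14, "fingers": 5}, {"tx": 0, "ty": 0, "tz": 0, "ax": 0, "ay": 0, "az": -0.14, "fingers": 5}, {"tx": 0, "ty": 0, "tz": 0, "ax": 0, "ay": 0, "az": -0.14, "fingers": 5}, {"tx": 0, "ty": 0, "tz": 0, "ax": 0, "ay": 0, "az": -0.14, "fingers": 5}, {"tx": 0, "ty": 0, "tz": 0, "ax": 0, "ay": 0, "az": -0.14, "fingers": 5}, {"tx": 0, "ty": 0, "tz": 0, "ax": 0, "ay": 0, "az": -0.12, "fingers": 5}, {"tx": 0, "ty": 0, "tz": 0, "ax": 0, "ay": 0, "az": -0.06, "fingers": 5}, {"tx": 0, "ty": 0, "tz": 0, "ax": 0, "ay": 0, "az": 0, "fingers": 5}]}}

```text
time: 29.95
position: [0.5027, -0.2293, 0.2807]
eef_rot: [-3.141, -0.0, 2.582]
contact_force: [0.2, 0.1, -3.0]
grip_width: 0.0153
grip_force: 60.0
```

```bash
python3 avg.py 4; python3 - <<'E'
from h import *
from rig import arm
s=arm.observe();print(delta(s,[.5034,-.2284,.0685],154.8))
E
```

```text
30.15 [ 0.503  -0.229   0.2808] [-3.1415e+00 -1.0000e-04  2.5803e+00] [ 0.202 -0.427 -2.914 -0.036 -0.014 -0.03 ] push [ 0.2  -0.43  0.24] 0.53 [-2.9 -2.7 -3.  -3. ]
(array([-1.000e-01,  7.000e-01,  2.123e+02]), array([-1.000e-04, -1.000e-04, -1.215e-01]))
```

Request:
{"op": "jog_arm", "data": {"commands": [{"tx": 0, "ty": 0, "tz": 12, "ax": 0, "ay": 0, "az": -0.06, "fingers": 5}, {"tx": 0, "ty": 0, "tz": 25, "ax": 0, "ay": 0, "az": -0.06, "fingers": 5}, {"tx": 0, "ty": 0, "tz": 30, "ax": 0, "ay": 0, "az": 0, "fingers": 5}, {"tx": 0, "ty": 0, "tz": 30, "ax": 0, "ay": 0, "az": 0, "fingers": 5}, {"tx": 0, "ty": 0, "tz": 30, "ax": 0, "ay": 0, "az": 0, "fingers": 5}, {"tx": 0, "ty": 0, "tz": 30, "ax": 0, "ay": 0, "az": 0, "fingers": 5}, {"tx": 0, "ty": 0, "tz": 25, "ax": 0, "ay": 0, "az": 0, "fingers": 5}, {"tx": 0, "ty": 0, "tz": 15, "ax": 0, "ay": 0, "az": 0, "fingers": 5}, {"tx": 0, "ty": 0, "tz": 6, "ax": 0, "ay": 0, "az": 0, "fingers": 5}, {"tx": 0, "ty": 0, "tz": 1, "ax": 0, "ay": 0, "az": 0, "fingers": 5}]}}

```text
time: 31.15
position: [0.5032, -0.2288, 0.0767]
eef_rot: [3.142, -0.0, 2.702]
contact_force: [0.6, -0.5, -2.0]
grip_width: 0.015
grip_force: 60.0
```

Request:
{"op": "jog_arm", "data": {"commands": [{"tx": 0, "ty": 0, "tz": 1, "ax": 0, "ay": 0, "az": 0, "fingers": 5}, {"tx": 0, "ty": 0, "tz": 1, "ax": 0, "ay": 0, "az": 0, "fingers": 5}, {"tx": 0, "ty": 0, "tz": 1, "ax": 0, "ay": 0, "az": 0, "fingers": 5}, {"tx": 0, "ty": 0, "tz": 0, "ax": 0, "ay": 0, "az": 0, "fingers": 5}]}}

```text
time: 31.55
position: [0.5034, -0.2289, 0.0743]
eef_rot: [-3.141, 0.001, 2.702]
contact_force: [-0.2, 0.3, -2.7]
grip_width: 0.0149
grip_force: 60.0
```

```bash
python3 avg.py 5
```

```text
31.8 [ 0.5033 -0.2287  0.0739] [-3.1415e+00  3.0000e-04  2.7018e+00] [ 0.234  0.134 -2.708 -0.014 -0.003  0.006] push [0.23 0.13 0.44] 0.52 [-3.1 -2.5 -2.4 -3.4 -2.2]
```

Request:
{"op": "jog_arm", "data": {"commands": [{"tx": 0, "ty": 0, "tz": 1, "ax": 0, "ay": 0, "az": 0, "fingers": 5}, {"tx": 0, "ty": 0, "tz": 1, "ax": 0, "ay": 0, "az": 0, "fingers": 5}, {"tx": 0, "ty": 0, "tz": 1, "ax": 0, "ay": 0, "az": 0, "fingers": 5}, {"tx": 0, "ty": 0, "tz": 0, "ax": 0, "ay": 0, "az": 0, "fingers": 5}]}}

```text
time: 32.2
position: [0.503, -0.2286, 0.0705]
eef_rot: [3.142, -0.0, 2.702]
contact_force: [0.2, 0.6, -2.2]
grip_width: 0.0151
grip_force: 60.0
```

```bash
python3 avg.py 4
```

```text
32.4 [ 0.5032 -0.2287  0.0708] [-3.1416  0.      2.7018] [-0.145  0.306 -2.463 -0.004 -0.005 -0.037] push [-0.14  0.31  0.69] 0.77 [-2.  -2.3 -2.6 -2.9]
```

Request:
{"op": "jog_arm", "data": {"commands": [{"tx": 0, "ty": 0, "tz": 0.7, "ax": 0, "ay": 0, "az": 0, "fingers": 5}, {"tx": 0, "ty": 0, "tz": 0.7, "ax": 0, "ay": 0, "az": 0, "fingers": 5}, {"tx": 0, "ty": 0, "tz": 0, "ax": 0, "ay": 0, "az": 0, "fingers": 5}]}}

```text
time: 32.7
position: [0.5031, -0.2286, 0.0693]
eef_rot: [3.142, -0.0, 2.702]
contact_force: [0.4, -0.7, -3.4]
grip_width: 0.0151
grip_force: 60.0
```

```bash
python3 avg.py 4
```

```text
32.9 [ 0.5032 -0.2287  0.0694] [-3.1416 -0.      2.7018] [ 0.34   0.281 -2.721  0.006 -0.008 -0.005] push [0.34 0.28 0.43] 0.62 [-2.9 -2.1 -3.5 -2.5]
```

Request:
{"op": "jog_arm", "data": {"commands": [{"tx": 0, "ty": 0, "tz": 0.6, "ax": 0, "ay": 0, "az": 0, "fingers": 5}, {"tx": 0, "ty": 0, "tz": 0.6, "ax": 0, "ay": 0, "az": 0, "fingers": 5}, {"tx": 0, "ty": 0, "tz": 0, "ax": 0, "ay": 0, "az": 0, "fingers": 5}]}}

```text
time: 33.2
position: [0.5033, -0.2287, 0.0685]
eef_rot: [-3.142, 0.0, 2.702]
contact_force: [-0.1, 1.7, 0.8]
grip_width: 0.0154
grip_force: 60.0
```

```bash
python3 avg.py 4
```

```text
33.4 [ 0.5033 -0.2287  0.0685] [-3.1416e+00  3.0000e-04  2.7019e+00] [-1.185  1.268  2.444  0.188  0.187 -0.04 ] push [-1.19  1.27  5.59] 5.86 [1.4 2.5 3.2 2.6]
```

Request:
{"op": "jog_arm", "data": {"commands": [{"tx": 0, "ty": 0, "tz": 0.6, "ax": 0, "ay": 0, "az": 0, "fingers": 5}, {"tx": 0, "ty": 0, "tz": 0, "ax": 0, "ay": 0, "az": 0, "fingers": 5}]}}

```text
time: 33.6
position: [0.5034, -0.2287, 0.0684]
eef_rot: [3.142, 0.0, 2.702]
contact_force: [-3.4, 3.2, 7.0]
grip_width: 0.0155
grip_force: 60.0
```

```bash
python3 avg.py 4
```

```text
33.8 [ 0.5035 -0.2287  0.0685] [-3.1416e+00  6.0000e-04  2.7020e+00] [-2.872  2.846  7.202  0.402  0.425 -0.036] push [-2.87  2.85 10.35] 11.11 [6.4 7.4 7.3 7.6]
```

Request:
{"op": "jog_arm", "data": {"commands": [{"tx": 0, "ty": 0, "tz": -0.8, "ax": 0, "ay": 0, "az": 0, "fingers": 5}, {"tx": 0, "ty": 0, "tz": 0, "ax": 0, "ay": 0, "az": 0, "fingers": 5}], "grip_force": 15}}

```text
time: 34.0
position: [0.5032, -0.2287, 0.0683]
eef_rot: [-3.142, 0.0, 2.702]
contact_force: [-0.1, 0.4, -0.5]
grip_width: 0.0158
grip_force: 15.0
```

Request:
{"op": "jog_arm", "data": {"commands": [{"tx": 0, "ty": 0, "tz": 0, "ax": 0, "ay": 0, "az": 0, "fingers": 20}, {"tx": 0, "ty": 0, "tz": 0, "ax": 0, "ay": 0, "az": 0, "fingers": 30}, {"tx": 0, "ty": 0, "tz": 0, "ax": 0, "ay": 0, "az": 0, "fingers": 45}, {"tx": 0, "ty": 0, "tz": 0, "ax": 0, "ay": 0, "az": 0, "fingers": 60}, {"tx": 0, "ty": 0, "tz": -2, "ax": 0, "ay": 0, "az": 0, "fingers": 60}, {"tx": 0, "ty": 0, "tz": -8, "ax": 0, "ay": 0, "az": 0, "fingers": 60}, {"tx": 0, "ty": 0, "tz": -20, "ax": 0, "ay": 0, "az": 0, "fingers": 60}, {"tx": 0, "ty": 0, "tz": -30, "ax": 0, "ay": 0, "az": 0, "fingers": 60}, {"tx": 0, "ty": 0, "tz": -35, "ax": 0, "ay": 0, "az": 0, "fingers": 60}, {"tx": 0, "ty": 0, "tz": -35, "ax": 0, "ay": 0, "az": 0, "fingers": 60}]}}

```text
time: 35.0
position: [0.503, -0.2285, 0.2002]
eef_rot: [-3.142, 0.0, 2.702]
contact_force: [0.9, -0.2, 0.2]
grip_width: 0.0602
grip_force: 0.0
```

Request:
{"op": "jog_arm", "data": {"commands": [{"tx": 0, "ty": 0, "tz": -25, "ax": 0, "ay": 0, "az": 0, "fingers": 60}, {"tx": 0, "ty": 0, "tz": -10, "ax": 0, "ay": 0, "az": 0, "fingers": 60}, {"tx": 0, "ty": 0, "tz": 0, "ax": 0, "ay": 0, "az": 0, "fingers": 60}]}}

```text
time: 35.3
position: [0.5039, -0.2292, 0.2352]
eef_rot: [-3.141, 0.003, 2.702]
contact_force: [0.3, 0.8, -0.2]
grip_width: 0.0603
grip_force: 0.0
```

```bash
python3 avg.py 2; python3 - <<'E'
from h import *
from rig import arm
c=arm.grab_frame("scene")["pixels"];
cv2.imwrite("pics/end.png",cv2.resize(c[130:370,110:470],None,fx=2.1,fy=2.1,interpolation=3)[:,:,::-1])
E
```

```text
35.4 [ 0.5026 -0.2283  0.2322] [ 3.1413e+00 -1.6000e-03  2.7018e+00] [-0.218 -0.039 -0.839 -0.021 -0.048  0.004] push [-0.22 -0.04  2.31] 2.32 [-0.7 -1. ]Traceback (most recent call last):
  File "<stdin>", line 3, in <module>
ValueError: 200 camera calls are used up
```

```bash
python3 -c "
from rig import arm
s=arm.observe();print(s['contact_force'],s['grip_width']);print(arm.hand_in())"
```

```text
[ 0.46541369  0.07797297 -1.00774625] 0.059916943199828425
the job is handed in; nothing more can be done
None
```

I handed the job in at about 35 s: all four chunks are in the jar, and the chute was set down on the board at its old spot and let go. The measured push on the rim was about 2.4–4.4 N throughout, but I ran out of camera calls, so I couldn't check the chute's final resting pose by eye.

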